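Shut the parts-well flap, line up its fastener and hold it pressed

TASK

Push the open steel flap of the parts well shut until it snaps under its brass catch, then turn the black quarter-turn fastener on it clockwise until its white slot line lines up with the two red index marks. Then press the green push pad straight down so that the flap sits flat on its frame with no gap, and finish while still holding it pressed there with the fingers, using a light steady push of about 10 newtons. Leave the latch, bobbin, yoke and test prod beside the well where they lie.

Things in the scene. Friction and masses are not known exactly. Their poses are not given: they have to be found in the camera images.
- well: Fixed grey steel parts well, an open box 200 x 150 mm (x, y), 60 mm high, on a 224 x 174 mm flange. Origin at the centre of its underside; its x runs from the flap's hinge (nearer the robot) to the catch, z up. A dark catch post 44 mm wide stands at x = +88 to +116 mm, 88 mm high; its sprung brass cross-bar catches the flap's front edge.
- flap_hinge (a point): Middle of the flap's hinge axis: 90 mm towards -x of the well's centre and 62.5 mm above the bench. The axis runs along the well's y; x, z as the well's.
- flap (a joint): Angle of the steel flap (172 x 130 x 4 mm): 0 = flat on the frame, + = free edge raised; starts at 0.75 to 1.05. A spring lifts it: shutting takes about 3 N at the pad, then 10 N to snap past the catch at 0.09 to 0.05 rad. Caught, it rests ajar at 0.02 to 0.03; 4 N on the pad brings it to 0, 10 N to about -0.012 (the frame gives a little). Pulled up with about 5 N at its edge it springs open.
- press_pad: Green push pad 50 x 50 x 6 mm on the flap's outer face. Origin at the centre of its top face, 140 mm from the hinge axis along the flap and 17 mm above the plate's mid-plane (which holds the hinge axis); x along the flap away from the hinge, z out of the outer face (up when shut, 79.5 mm above the bench). Spring-backed: sinks 1 mm for every 2 N, at most 8 mm.
- fastener_grip (a point): Centre of the fastener's black wing, on its turning axis, 75 mm from the hinge axis along the flap and 19 mm above the plate's mid-plane. The wing is 42 mm long, 12 mm thick, 26 mm high (top 13 mm above this point, with the white slot line along it; a 36 mm wide, 4 mm disc under it). y runs along wing and slot, z along the turning axis (up when shut).
- fastener (a joint): Turn of the fastener in rad, growing clockwise seen from above: 0 = slot across the flap (parallel to the hinge); 1.571 = slot along the flap, in line with the two red index marks. It turns from -0.15 to 2.1 with no stop at the marks and stays where it is left (friction 0.06 N m). Starts at 0.1 to 0.6.
- latch_mid (a point): Bystander: bronze latch 46 x 16 x 20 mm lying beside the well; point at its middle.
- bobbin_mid (a point): Bystander: cream ceramic bobbin, 34 mm across, 32 mm high, standing; point at its middle.
- yoke_mid (a point): Bystander: black iron U-shaped yoke about 46 x 42 x 20 mm; point at its middle.
- prod_mid (a point): Bystander: test prod with red grip and nickel tip, about 100 mm long, 12 mm thick, lying; point near its middle.

How it is judged:
On the way, in this order (a step that is already met when the one before it is completed fails the run):
1. the flap is shut under its catch (value of joint flap below 0.045 rad and velocity of joint flap above -0.05 rad/s), for 0.3 s.
2. the fastener's slot is in line with the marks, the flap still shut (value of joint fastener between 1.421 and 1.721 rad and value of joint flap below 0.045 rad), for 0.3 s.
At the end, for the whole second after the job is handed in: The flap is flat on its frame (joint below 0.010 rad), the fastener within 0.15 rad of 1.571, the fingers still press the green pad with 4 to 25 N, and each bystander is within 30 mm of where it lay (value of joint flap below 0.01 rad and value of joint fastener between 1.421 and 1.721 rad and contact force between the fingers and press_pad between 4 and 25 N and distance of each of latch_mid, bobbin_mid, yoke_mid, prod_mid from where it was at the start of the episode below 0.03 m); the arm keeps its last pose, push and grip.
It fails at once if the bronze relay latch is knocked away (moved over 30 mm) (distance of latch_mid from where it was at the start of the episode above 0.03 m).
It fails at once if the cream ceramic bobbin is knocked away (moved over 30 mm) (distance of bobbin_mid from where it was at the start of the episode above 0.03 m).
It fails at once if the black iron magnet yoke is knocked away (moved over 30 mm) (distance of yoke_mid from where it was at the start of the episode above 0.03 m).
It fails at once if the nickel test prod is knocked away (moved over 30 mm) (distance of prod_mid from where it was at the start of the episode above 0.03 m).
It also fails if it takes over 70 s, if anything falls off the work surface, if the arm or the gripper's body presses on something with over 40 N, if the wrist force passes 120 N, or if a joint passes its speed limit or range.

ROBOT

A 7-joint arm with a two-finger parallel gripper is mounted at the origin on the work surface. World frame = base frame: x ahead of the robot, y to its left, z up, the work surface at z = 0. Lengths are in m, angles in rad, forces in N, time in s.
With the tool pointing down it reaches from about 0.4 to 0.85 m from the base axis. Payload 6.9 kg.
Tool frame: the origin (TCP) lies on the centre line of the jaws, within the pads' length; the fingertips stand robot.nose_length ahead of it and the grasp point (between the pads) lies 8 mm behind it (robot.nose_length is the distance from the TCP to the fingertips, in m); z points along the fingers, y is the direction in which the jaws open and shut (so a half turn about z gives the same grasp; the last joint's range is limited). The gripper opens to 85 mm and grips with 20 to 120 N. Pads are 22 mm wide; open, the fingers measure 114 mm over their backs; the gripper's body (76 mm by 85 mm) begins 54 mm behind the grasp point. The pads swing forward as they close: fully open they stand 13 mm farther back than shut.
Start: joints at [1.296, 0.507, -0.238, 1.5, 0.126, 1.149, -0.155], TCP at [0.232, -0.58, 0.242] pointing down, gripper open.
Joint ranges: [-3.08, 3.08], [-0.24, 2.05], [-1.43, 1.35], [0, 2.5], [-1.52, 4.66], [0.17, 1.96], [-2.89, 2.89]. Speed limits (rad/s): [2.39, 2.39, 3.14, 3.14, 3.14, 3.14, 3.14].

INTERFACE

Orientations are given as a unit quaternion [w, x, y, z].
In Python, from bench import robot, capture, ticket gives the robot as it stands.
- The arm moves only by the tool jog_arm, never from a script. Its argument "moves" is a list of rows, each a list of 7 numbers: the opening, from -1 (shut) to 1 (fully open), so that 0 is half open, then the shift along the world's x, y, z in cm, then the turn, a rotation vector about the world's x, y, z in rad. A call has 1 to 12 rows; each row is the pose to reach, as a shift and turn from the pose commanded when the call began; what a row does not reach only later rows make up. A row lasts 1/10 s, in which the tool goes at most 50 mm and 8.59 degrees, less where a joint would pass 70% of its speed; a pose out of reach is approached as far as the arm can. A call with a gripper value outside its range is refused whole. The fingers move at their own pace and stop on an object; the grip force is fixed at half the most. Time passes only in rows, so rows that repeat a pose let the fingers close. It gives the time, the measured TCP pose, the force and the opening at its end, in the units of the state.
- robot.state(): the state, without advancing time (a new reading comes with each control period).
- capture(name): name is "side" or "top" or "wrist"; returns a dict with "img" (480x640x3 uint8, red, green, blue), "fx", "fy", "cx", "cy" (pixels), "D" ([k1, k2, p1, p2, k3] as OpenCV has them; the pictures are not rectified), "rvec" (rotation vector, rad) and "tvec" (3), from world to camera coordinates, as OpenCV has them. Camera axes: x right, y down, z forward; pixel columns grow to the right and rows downward; lengths in m; the calibration is good to about 2 mm. A picture is of the moment at which its call begins. There is no depth.
- ticket.finish_job(): hands the job in, once; it reports no verdict.
The state is a dict: "time_s": time; "joints": joint angles; "joint_velocities": joint speeds; "joint_torque": joint torques, N m; "position": TCP position; "tool_rot": TCP orientation; "wrist_force": force on the tool from outside, world axes, zero at the start; "wrist_torque": the same for the moment, N m; "finger_gap": finger opening in m.
Only numpy, scipy, OpenCV 4.12 (cv2) and the standard library are available. Lean on these libraries where they do the work, as an engineer would, in place of code of your own. Each camera call takes 0.05 s, during which the arm holds its last target.

## Working session

There is one attempt and no reset: what is moved stays moved. The work goes in short steps, Python scripts to look and compute and a tool call to move; the robot and the scene stay as the last step left them, time stands still between calls to the robot, and variables do not carry over. Pictures are saved under pics/ and viewed, and the job is handed in when it is done.

Besides the shell and the picture viewer there is one more tool, called as name(argument=value, ...) on one line, values as JSON. jog_arm: Moves the arm, as the interface text tells. Its arguments: {"type":"object","properties":{"moves":{"type":"array","items":{"type":"array","items":{"type":"number"}}}},"required":["moves"]}

```bash
ls; mkdir -p pics
python3 - <<'E'
from bench import robot, capture, ticket
import cv2
print(robot.state(), robot.nose_length)
for n in ["side","top","wrist"]:
    c=capture(n); cv2.imwrite(f"pics/{n}0.png",c["img"][:,:,::-1]); print(n,c["fx"],c["fy"],c["cx"],c["cy"],c["D"],c["rvec"],c["tvec"])
E
```

```text
pics
{'time_s': 0.0, 'joints': array([ 1.29649764,  0.50833411, -0.23749971,  1.5011769 ,  0.12572505,
        1.14889574, -0.1548202 ]), 'joint_velocities': array([-1.91959596e-04,  5.96661194e-05,  2.12918402e-04,  1.44166757e-03,
       -8.46200614e-04, -7.13827493e-04,  1.85330665e-04]), 'joint_torque': array([ 1.22263504e-03, -6.20614600e+01, -2.18596548e+00, -2.49651128e+01,
        1.28882509e-02,  1.17004532e-02, -1.05610386e-05]), 'position': array([ 0.23142935, -0.58003181,  0.24141591]), 'tool_rot': array([-8.87565764e-04,  9.82023728e-01,  1.88755312e-01, -2.07600886e-04]), 'wrist_force': array([-0.088411  ,  0.32592062,  0.21757528]), 'wrist_torque': array([0.03287801, 0.03559181, 0.00681605]), 'finger_gap': 0.08559435895705109} 0.011
side 595.427627168636 595.427627168636 315.1860792242697 234.01281069709069 [0.01004781 0.         0.         0.         0.        ] [ 2.25761833 -0.05496242  0.02117614] [-0.56923238  0.10979272  1.04833544]
top 574.5024584637378 574.5024584637378 318.18614722762663 242.68232867344122 [-0.01670891  0.          0.          0.          0.        ] [ 2.18672966 -2.20023997  0.11018291] [0.03630384 0.58975995 0.89926123]
wrist 344.5327295662077 344.5327295662077 318.7258521509653 241.09801688435363 [0.01492578 0.         0.         0.         0.        ] [-2.37946614  1.60995798  0.2569459 ] [-0.62364236 -0.04064759  0.380755  ]
```

View pics/side0.png

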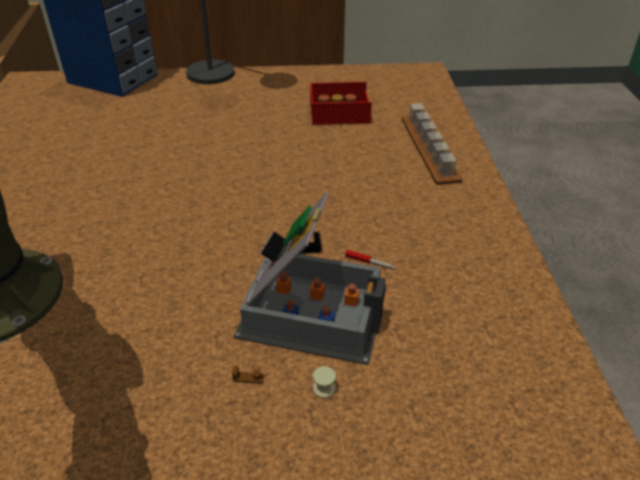

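View pics/top0.png

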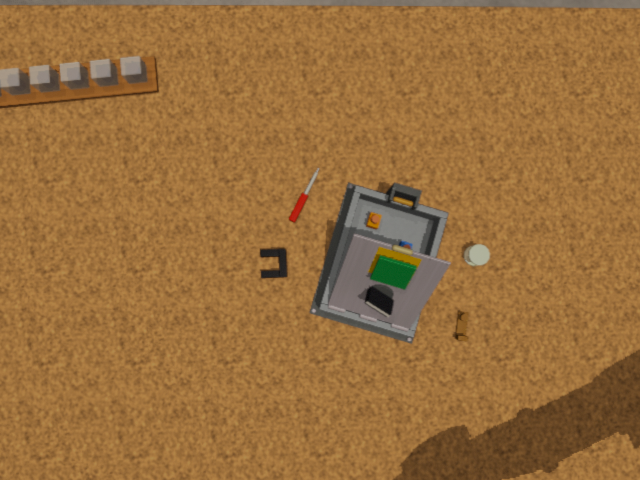

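View pics/wrist0.png

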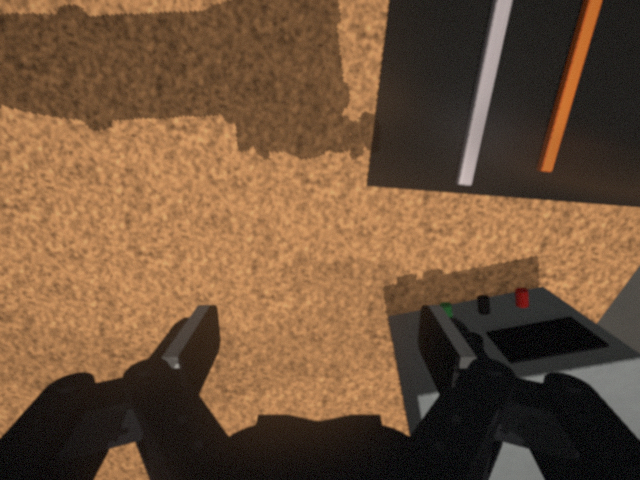

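```bash
cat > h.py <<'E'
import numpy as np, cv2
from bench import robot, capture, ticket
def cam(n):
    c=capture(n); R,_=cv2.Rodrigues(np.array(c["rvec"],float)); c["R"]=R; c["t"]=np.array(c["tvec"],float).reshape(3)
    c["K"]=np.array([[c["fx"],0,c["cx"]],[0,c["fy"],c["cy"]],[0,0,1.]]); c["D"]=np.array(c["D"],float); return c
def ray(c,uv):
    p=cv2.undistortPoints(np.array([[uv]],float),c["K"],c["D"])[0,0]
    d=c["R"].T@np.array([p[0],p[1],1.]); o=-c["R"].T@c["t"]; return o,d/np.linalg.norm(d)
def onz(c,uv,z):
    o,d=ray(c,uv); return o+d*(z-o[2])/d[2]
def proj(c,P):
    return cv2.projectPoints(np.array(P,float).reshape(-1,1,3),np.array(c["rvec"],float),c["t"],c["K"],c["D"])[0][:,0]
def tri(c1,u1,c2,u2):
    o1,d1=ray(c1,u1);o2,d2=ray(c2,u2)
    s=np.linalg.lstsq(np.stack([d1,-d2],1),o2-o1,rcond=None)[0]
    a=o1+s[0]*d1;b=o2+s[1]*d2; return (a+b)/2,np.linalg.norm(a-b)
def crop(c,x0,y0,x1,y1,s,name):
    cv2.imwrite(name,cv2.resize(c["img"][y0:y1,x0:x1,::-1],None,fx=s,fy=s,interpolation=cv2.INTER_CUBIC))
def st():
    s=robot.state(); print({k:np.round(s[k],4) for k in ("time_s","joints","position","tool_rot","wrist_force","finger_gap")})
E
python3 - <<'E'
from h import *
c=cam("top"); crop(c,250,170,510,360,3,"pics/topz.png")
for u in [(314,311),(410,340),(350,185),(446,214)]: print(u,onz(c,u,0).round(3),onz(c,u,0.06).round(3))
c=cam("side"); crop(c,220,180,420,400,2.7,"pics/sidez.png")
print(-c["R"].T@c["t"])
E
```

```text
(314, 311) [0.48 0.04 0.  ] [0.483 0.041 0.06 ]
(410, 340) [ 0.432 -0.116  0.   ] [ 0.437 -0.105  0.06 ]
(350, 185) [ 0.687 -0.021  0.   ] [ 0.677 -0.016  0.06 ]
(446, 214) [ 0.638 -0.18   0.   ] [ 0.631 -0.165  0.06 ]
[ 0.53639089 -0.76664988  0.74807749]
```

View pics/topz.png

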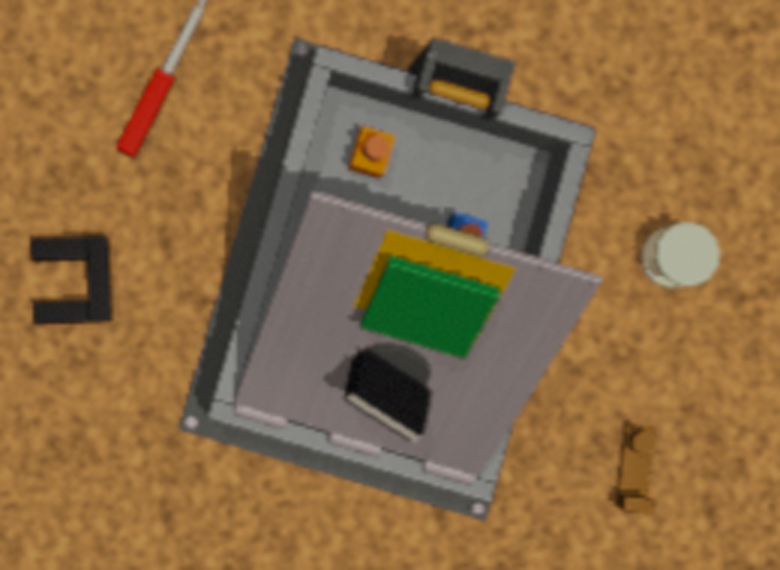

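View pics/sidez.png

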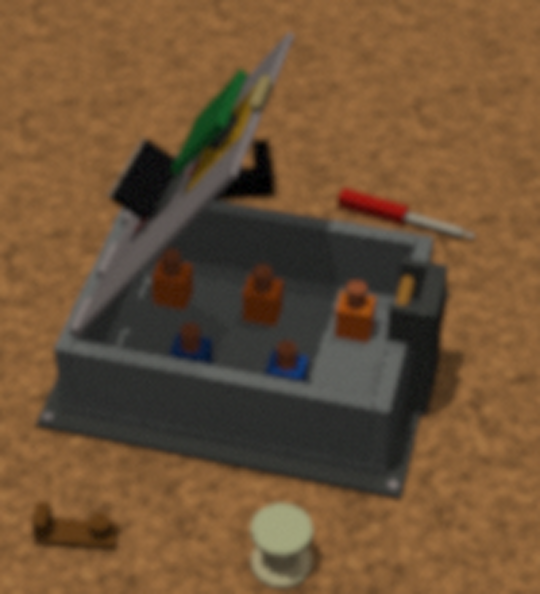

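Run:
```python
from h import *
t=cam("top"); s=cam("side")
BL,BR,TL=[onz(t,u,0.004) for u in [(312.7,312.7),(412.3,342.7),(349.3,183.3)]]
TRr=onz(t,(447.7,212.7),0.06)
sBR=onz(s,(234.8,337.4),0.004); sTR=onz(s,(368.1,363.3),0.004)
print(BL,BR,TL,TRr,sBR,sTR)
print(np.linalg.norm(BL-BR),np.linalg.norm(TL-BL),np.linalg.norm(sBR-sTR))
for a,b in [(BL,TL),(sBR,sTR)]: d=b-a; print(np.degrees(np.arctan2(d[1],d[0])))
d=BL-BR; print(np.degrees(np.arctan2(d[1],d[0]))-90)
print((BR+TL)/2,(BL+sTR)/2)
# fit planar
obs=np.array([BL[:2],BR[:2],TL[:2],sBR[:2],sTR[:2],TRr[:2]])
mod=np.array([[-.112,.087],[-.112,-.087],[.112,.087],[-.112,-.087],[.112,-.087],[.1,-.075]])
from scipy.spatial.transform import Rotation
M=np.c_[mod,np.zeros(6)];O=np.c_[obs,np.zeros(6)]
mc,oc=M.mean(0),O.mean(0)
H=(M-mc).T@(O-oc); a=np.arctan2(H[0,1]-H[1,0],H[0,0]+H[1,1]); R=np.array([[np.cos(a),-np.sin(a),0],[np.sin(a),np.cos(a),0],[0,0,1]])
c=oc-R@mc; print("centre",c,np.degrees(a)); print((O-(M@R.T+c)).round(4))
W=lambda p: R@np.array(p)+c
# check hinge, catch, post
P=[W([-.09,0,.0625]),W([-.09,.065,.0625]),W([-.09,-.065,.0625]),W([.1,.022,.088]),W([.1,-.022,.088]),W([.1,.075,.06]),W([.1,-.075,.06])]
for n,cc in (("top",t),("side",s)):
    im=cc["img"][:,:,::-1].copy(); 
    for q in proj(cc,P): cv2.circle(im,tuple(int(round(v)) for v in q),1,(255,0,255),-1)
    x0,y0,x1,y1=(250,170,510,360) if n=="top" else (220,180,420,400)
    cv2.imwrite(f"pics/{n}chk.png",cv2.resize(im[y0:y1,x0:x1],None,fx=2.7,fy=2.7,interpolation=cv2.INTER_CUBIC))
# flap angle: free edge centre & pad
def flapR(th): # x along flap
    return R@np.array([[np.cos(th),0,-np.sin(th)],[0,1,0],[np.sin(th),0,np.cos(th)]])
# pad corners in side/top: green centroid
for n,cc in (("top",t),("side",s)):
    hsv=cv2.cvtColor(cc["img"],cv2.COLOR_RGB2HSV); m=cv2.inRange(hsv,(45,100,40),(80,255,255))
    x0,y0,x1,y1=(250,170,510,360) if n=="top" else (220,180,420,400)
    mm=np.zeros_like(m);mm[y0:y1,x0:x1]=m[y0:y1,x0:x1]
    ys,xs=np.nonzero(mm); print(n,xs.mean(),ys.mean(),xs.min(),xs.max(),ys.min(),ys.max(),len(xs))
    for th in (.75,.85,.95,1.05):
        h=W([-.09,0,.0625]); pc=h+flapR(th)@np.array([.14,0,.016]); print(th,pc.round(3),proj(cc,[pc]).round(1))
```

```text
[0.47761042 0.0419312  0.004     ] [ 0.42787584 -0.11930191  0.004     ] [ 0.68946233 -0.01985792  0.004     ] [ 0.63273949 -0.16806509  0.06      ] [ 0.43342395 -0.11913502  0.004     ] [ 0.64374286 -0.18215458  0.004     ]
0.16872949503794007 0.22067879215317326 0.21955752788705205
-16.259950126832145
-16.6802187633725
-17.143100797684454
[ 0.55866909 -0.06957992  0.004     ] [ 0.56067664 -0.07011169  0.004     ]
centre [ 0.5603525  -0.06909432  0.        ] -16.403390349830296
[[ 0.0001 -0.0041  0.    ]
 [-0.0005  0.0016  0.    ]
 [-0.0029 -0.0026  0.    ]
 [ 0.0051  0.0018  0.    ]
 [ 0.0005  0.002   0.    ]
 [-0.0024  0.0012  0.    ]]
top 392.7166494312306 271.9607032057911 371 415 256 288 967
0.75 [ 0.562 -0.07   0.17 ] [[396.6 254.7]]
0.85 [ 0.551 -0.066  0.178] [[395.4 262.4]]
0.95 [ 0.54  -0.063  0.186] [[393.9 270.8]]
1.05 [ 0.528 -0.059  0.192] [[392.1 280. ]]
side 297.54609929078015 225.04964539007094 284 310 207 243 282
0.75 [ 0.562 -0.07   0.17 ] [[311.7 236.9]]
0.85 [ 0.551 -0.066  0.178] [[304.5 231.5]]
0.95 [ 0.54  -0.063  0.186] [[296.8 226.5]]
1.05 [ 0.528 -0.059  0.192] [[288.6 222.1]]
```

View pics/topchk.png

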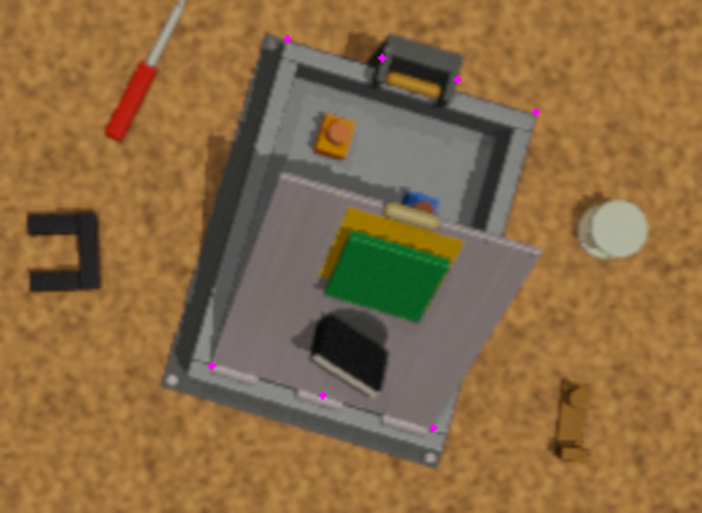

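View pics/sidechk.png

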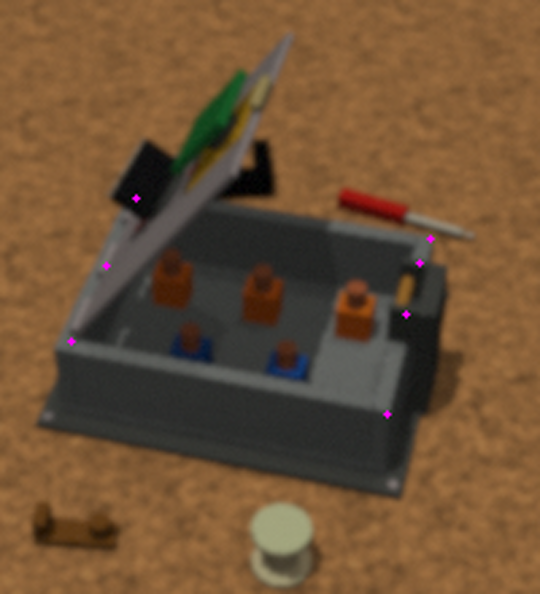

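jog_arm(moves=[[-1, 0, 0, 4, 0, 0, -0.1], [-1, 2, 4, 5, 0, 0, -0.22], [-1, 4, 8, 5, 0, 0, -0.35], [-1, 6, 12, 5, 0, 0, -0.48], [-1, 8, 16, 5, 0, 0, -0.6], [-1, 10, 20, 5, 0, 0, -0.667], [-1, 12, 24, 5, 0, 0, -0.667], [-1, 14, 28, 5, 0, 0, -0.667], [-1, 16, 32, 5, 0, 0, -0.667], [-1, 18, 35, 5, 0, 0, -0.667], [-1, 20, 38, 5, 0, 0, -0.667], [-1, 20, 38, 5, 0, 0, -0.667]])

```text
time_s: 1.55
position: [0.4344, -0.1955, 0.2926]
tool_rot: [-0.001, 0.99, -0.139, 0.001]
wrist_force: [-0.3, -0.6, -0.6]
finger_gap: -0.0002
```

```bash
cat >> h.py <<'E'
C=np.array([.5604,-.0691,0.]); A=np.radians(-16.4); RW=np.array([[np.cos(A),-np.sin(A),0],[np.sin(A),np.cos(A),0],[0,0,1]])
def W(p): return C+RW@np.array(p,float)
def L(p): return RW.T@(np.array(p,float)-C)
H=np.array([-.09,0,.0625])
def F(th,x,n,y=0): return W(H+np.array([x*np.cos(th)-n*np.sin(th),y,x*np.sin(th)+n*np.cos(th)]))
def yaw(): 
    from scipy.spatial.transform import Rotation
    q=robot.state()["tool_rot"]; M=Rotation.from_quat([q[1],q[2],q[3],q[0]]).as_matrix(); return M.round(3),np.degrees(np.arctan2(M[1,0],M[0,0]))
E
python3 - <<'E'
from h import *
st(); print(yaw())
p=robot.state()["position"]; print("tip in well",L(p-[0,0,.011]).round(4))
print("shift to hover cm",(W([-.045,0,.24])-p)*100)
pre=W([-.045,0,.24])
for th in np.arange(.95,-.01,-.1):
    e=.011*min(1,max(th,0)/.9)
    q=F(th,.14,.017)+RW@[-e,0,.011]; print(round(th,2),((q-pre)*100).round(2), L(q).round(3))
E
```

```text
{'time_s': np.float64(1.55), 'joints': array([ 0.5808,  0.2348, -0.2651,  1.7886,  0.0648,  1.1255, -1.5553]), 'position': array([ 0.4344, -0.1955,  0.2926]), 'tool_rot': array([-1.100e-03,  9.903e-01, -1.392e-01,  9.000e-04]), 'wrist_force': array([-0.3476, -0.6013, -0.6451]), 'finger_gap': np.float64(-0.0002)}
(array([[ 0.961, -0.276,  0.002],
       [-0.276, -0.961,  0.002],
       [ 0.002, -0.002, -1.   ]]), np.float64(-16.00596752644654))
tip in well [-0.0852 -0.1568  0.2816]
shift to hover cm [ 8.28389297 13.90898115 -5.26469492]
0.95 [ 1.11 -0.33 -4.27] [-0.033 -0.     0.197]
0.85 [ 2.33 -0.68 -5.01] [-0.021 -0.     0.19 ]
0.75 [ 3.52 -1.04 -5.86] [-0.008  0.     0.181]
0.65 [ 4.63 -1.36 -6.82] [0.003 0.    0.172]
0.55 [ 5.64 -1.66 -7.88] [0.014 0.    0.161]
0.45 [ 6.54 -1.92 -9.03] [0.023 0.    0.15 ]
0.35 [  7.33  -2.16 -10.25] [ 0.031 -0.     0.137]
0.25 [  8.    -2.35 -11.54] [ 0.038 -0.     0.125]
0.15 [  8.54  -2.51 -12.88] [0.044 0.    0.111]
0.05 [  8.96  -2.64 -14.25] [ 0.048 -0.     0.097]
```

jog_arm(moves=[[-1, 2, 3.5, 0, 0, 0, 0], [-1, 4, 7, 0, 0, 0, 0], [-1, 6, 10.5, 0, 0, 0, 0], [-1, 8.3, 13.9, -1, 0, 0, 0], [-1, 8.3, 13.9, -4, 0, 0, 0], [-1, 8.3, 13.9, -5.3, 0, 0, 0], [-1, 8.3, 13.9, -5.3, 0, 0, 0]])

```text
time_s: 2.25
position: [0.5135, -0.0617, 0.2374]
tool_rot: [0.0, 0.99, -0.143, -0.002]
wrist_force: [0.7, -0.5, 0.7]
finger_gap: -0.0001
```

Run:
```python
from h import *
c=cam("side"); crop(c,180,100,440,340,2.4,"pics/hover.png"); st()
```

```text
{'time_s': np.float64(2.3), 'joints': array([ 0.307 ,  0.3523, -0.327 ,  1.7823,  0.1297,  1.0298, -1.9268]), 'position': array([ 0.5142, -0.0619,  0.2388]), 'tool_rot': array([ 1.000e-04,  9.897e-01, -1.433e-01, -9.000e-04]), 'wrist_force': array([ 0.5956, -0.3431,  0.3834]), 'finger_gap': np.float64(0.0002)}
```

View pics/hover.png

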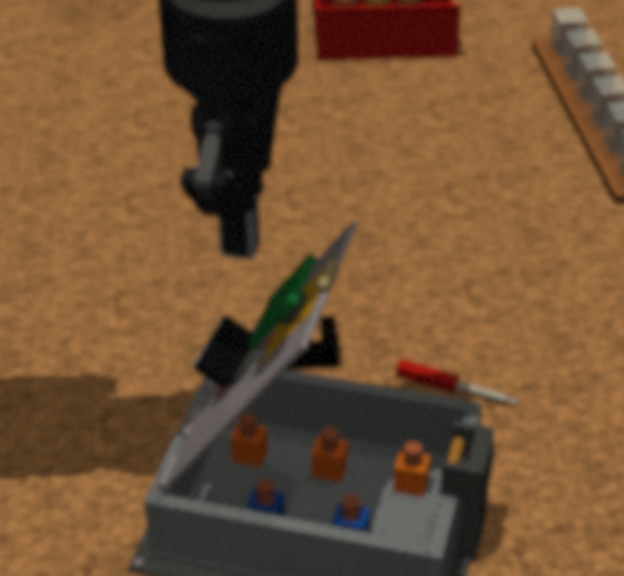

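jog_arm(moves=[[-1, 1.0, 0.2, -2.5, 0, 0, 0], [-1, 1.3, 0.1, -4.2, 0, 0, 0], [-1, 2.5, -0.2, -4.9, 0, 0, 0], [-1, 3.7, -0.6, -5.8, 0, 0, 0], [-1, 4.8, -0.9, -6.7, 0, 0, 0], [-1, 5.8, -1.2, -7.8, 0, 0, 0], [-1, 6.7, -1.5, -8.9, 0, 0, 0], [-1, 7.5, -1.7, -10.2, 0, 0, 0], [-1, 8.2, -1.9, -11.4, 0, 0, 0], [-1, 8.7, -2.0, -12.5, 0, 0, 0], [-1, 8.7, -2.0, -12.5, 0, 0, 0]])

```text
time_s: 3.4
position: [0.6023, -0.0817, 0.1126]
tool_rot: [-0.0, 0.99, -0.143, -0.0]
wrist_force: [-1.0, 0.1, 1.4]
finger_gap: -0.0002
```

Run:
```python
from h import *
c=cam("side"); crop(c,180,100,440,340,2.4,"pics/push1.png"); st(); p=robot.state()["position"]; print(L(p-[0,0,.011]))
```

```text
{'time_s': np.float64(3.45), 'joints': array([ 0.2694,  0.6106, -0.2821,  1.7133,  0.2143,  0.8478, -1.9648]), 'position': array([ 0.6022, -0.0815,  0.1136]), 'tool_rot': array([-1.000e-04,  9.897e-01, -1.431e-01,  1.000e-04]), 'wrist_force': array([ 0.086 , -0.9568,  0.9377]), 'finger_gap': np.float64(0.0003)}
[ 0.0436058  -0.00011583  0.10255665]
```

View pics/push1.png

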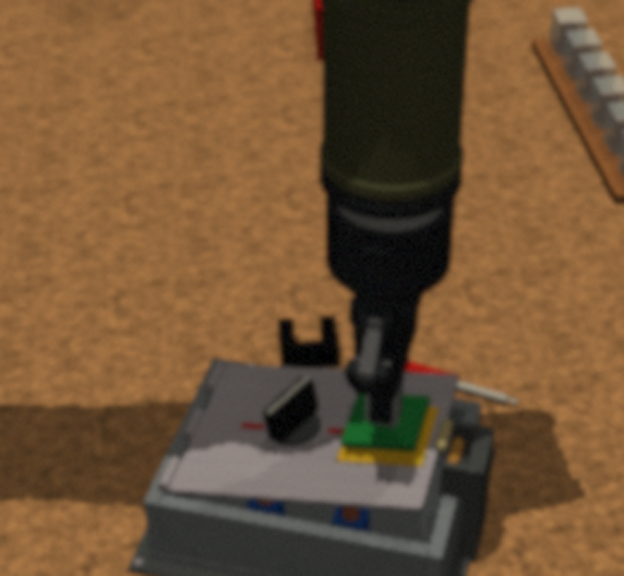

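jog_arm(moves=[[-1, 0.3, -0.1, -1.0, 0, 0, 0], [-1, 0.5, -0.1, -1.8, 0, 0, 0], [-1, 0.5, -0.1, -2.3, 0, 0, 0], [-1, 0.5, -0.1, -2.5, 0, 0, 0], [-1, 0.5, -0.1, -2.5, 0, 0, 0], [-1, 0.5, -0.1, -2.5, 0, 0, 0]])

```text
time_s: 4.05
position: [0.6075, -0.0827, 0.0896]
tool_rot: [-0.0, 0.99, -0.143, 0.001]
wrist_force: [1.2, -1.7, 3.4]
finger_gap: -0.0001
```

Run:
```python
from h import *
c=cam("side"); crop(c,220,180,420,380,3,"pics/push2.png"); st(); p=robot.state()["position"]; print(L(p-[0,0,.011]))
```

```text
{'time_s': np.float64(4.1), 'joints': array([ 0.263 ,  0.6453, -0.2728,  1.7227,  0.2272,  0.8032, -1.9741]), 'position': array([ 0.6073, -0.0826,  0.0896]), 'tool_rot': array([-0.000e+00,  9.897e-01, -1.432e-01,  7.000e-04]), 'wrist_force': array([ 1.4853, -0.7319,  2.9866]), 'finger_gap': np.float64(-0.0003)}
[0.04880674 0.00028879 0.07858282]
```

View pics/push2.png

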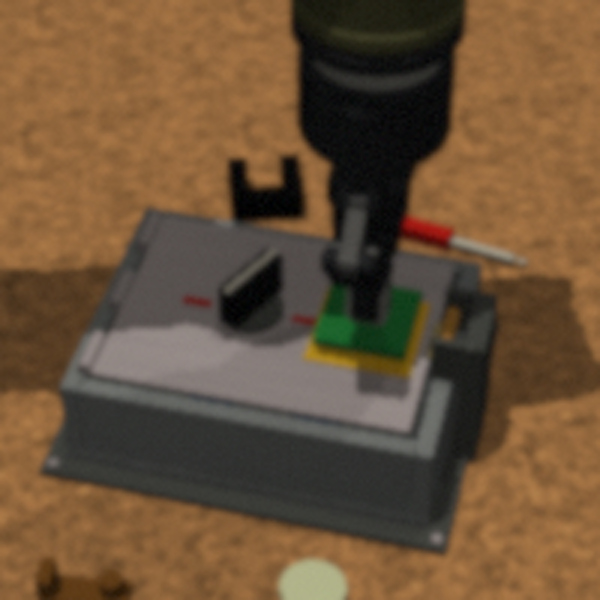

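jog_arm(moves=[[-1, 0, 0, -0.3, 0, 0, 0], [-1, 0, 0, -0.5, 0, 0, 0], [-1, 0, 0, -0.5, 0, 0, 0], [-1, 0, 0, -0.5, 0, 0, 0], [-1, 0, 0, -0.5, 0, 0, 0]])

```text
time_s: 4.6
position: [0.6074, -0.0826, 0.085]
tool_rot: [0.0, 0.99, -0.143, 0.001]
wrist_force: [1.3, -1.8, 8.3]
finger_gap: -0.0001
```

jog_arm(moves=[[-1, 0, 0, 1, 0, 0, 0], [-1, 0, 0, 4, 0, 0, 0], [0, -2, 0.6, 9, 0, 0, 0], [0, -6, 2, 13, 0, 0, 0], [0, -10, 3, 14, 0, 0, 0], [0, -12, 3.6, 14, 0, 0, 0], [0, -12, 3.6, 14, 0, 0, 0]])

```text
time_s: 5.3
position: [0.483, -0.0453, 0.2252]
tool_rot: [0.0, 0.99, -0.142, -0.001]
wrist_force: [0.1, -0.4, -0.4]
finger_gap: 0.0427
```

Run:
```python
from h import *
c=cam("wrist"); cv2.imwrite("pics/w1.png",c["img"][:,:,::-1])
c=cam("top"); crop(c,280,170,460,350,4,"pics/top1.png")
c=cam("side"); crop(c,220,180,420,380,3,"pics/side1.png"); st()
```

```text
{'time_s': np.float64(5.45), 'joints': array([ 0.2946,  0.3232, -0.336 ,  1.8744,  0.1276,  0.965 , -1.9562]), 'position': array([ 0.4869, -0.0466,  0.2242]), 'tool_rot': array([-0.000e+00,  9.897e-01, -1.431e-01, -1.000e-04]), 'wrist_force': array([ 0.3075, -0.6779, -0.3937]), 'finger_gap': np.float64(0.0426)}
```

View pics/w1.png

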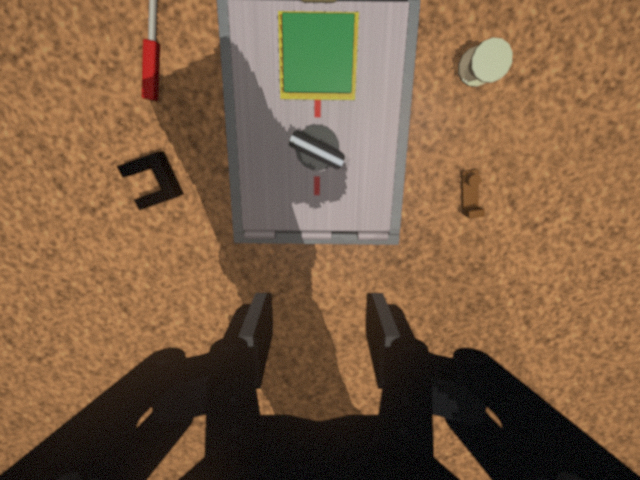

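View pics/top1.png

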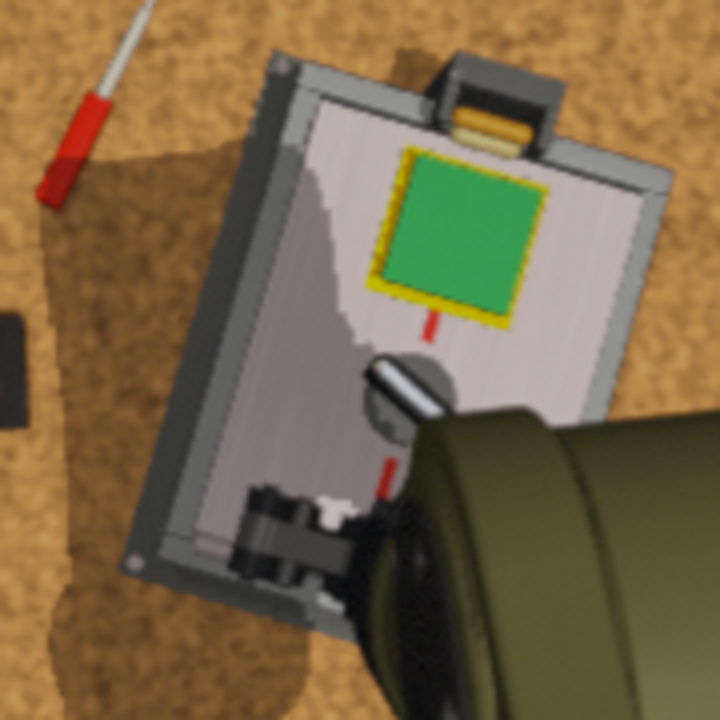

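View pics/side1.png

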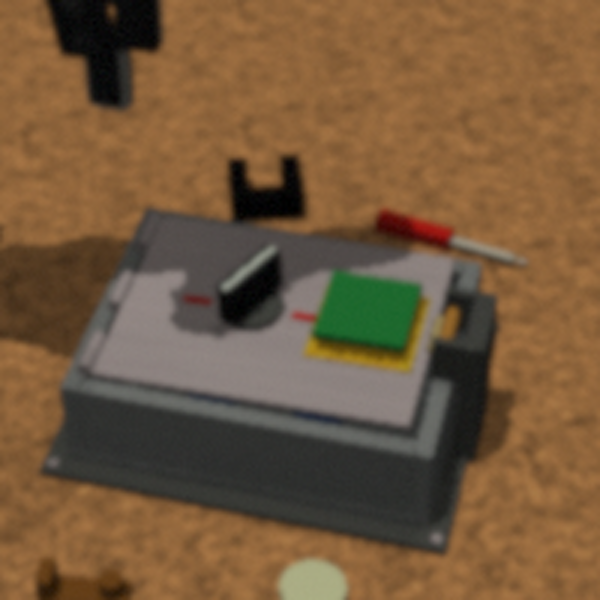

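```bash
cat >> h.py <<'E'
def slot(c,th=.025,name=None):
    q=proj(c,[F(th,.075,.032)])[0]; u,v=q.astype(int)
    r=45; im=c["img"][v-r:v+r,u-r:u+r]
    hsv=cv2.cvtColor(im,cv2.COLOR_RGB2HSV); g=im.min(2).astype(int)
    if name: cv2.imwrite(name,cv2.resize(im[:,:,::-1],None,fx=6,fy=6,interpolation=cv2.INTER_CUBIC))
    return q,u-r,v-r,im,hsv,g
E
python3 - <<'E'
from h import *
c=cam("wrist"); q,x0,y0,im,hsv,g=slot(c,name="pics/wz.png"); print(q,x0,y0)
red=cv2.inRange(hsv,(0,120,60),(8,255,255))|cv2.inRange(hsv,(172,120,60),(180,255,255))
n,lab,stt,cen=cv2.connectedComponentsWithStats(red)
R=[]
for i in range(1,n):
    if stt[i,4]>30: p=onz(c,cen[i]+[x0,y0],.0625+.002); R.append(L(p)); print("red",stt[i,4],cen[i],L(p).round(4))
for z in (.0945,.0965):
  e=[L(onz(c,u,z)) for u in [(291,146.),(343,163.)]]; d=e[0]-e[1]
E
```

```text
[320.5370186  154.99928644] 275 109
red 70 [42.   6.5] [0.0124 0.0027 0.0645]
red 66 [41.42424242 81.6969697 ] [-0.0474  0.0033  0.0645]
```

View pics/wz.png

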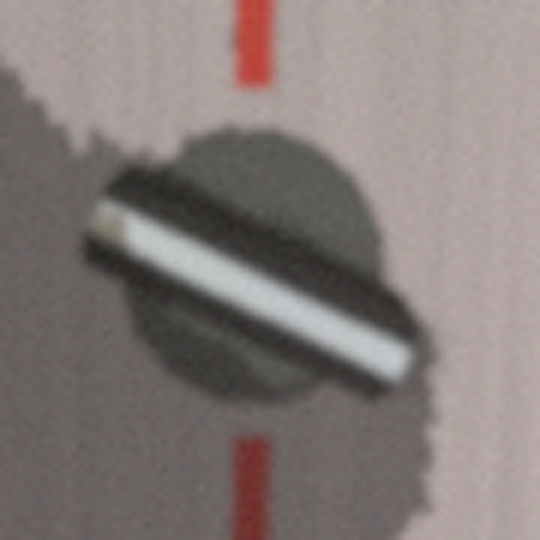

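Run:
```python
from h import *
c=cam("wrist"); s=cam("side"); z=.0964
e=[onz(c,u,z) for u in [(291.7,145.7),(343.7,169)]]; d=e[1]-e[0]; print("wrist ends",[L(x).round(4) for x in e],"len",np.linalg.norm(d),"world dir",np.degrees(np.arctan2(d[1],d[0])),"centre",((e[0]+e[1])/2).round(4))
e2=[onz(s,u,z) for u in [(294,276.7),(312,263.3)]]; d=e2[1]-e2[0]; print("side ends",[L(x).round(4) for x in e2],np.linalg.norm(d),np.degrees(np.arctan2(d[1],d[0])),"centre",((e2[0]+e2[1])/2).round(4))
print("model",F(.025,.075,.032), "tri",tri(c,(317.7,157.3),s,(303,270)))
st()
t=cam("top")
hsv=cv2.cvtColor(t["img"],cv2.COLOR_RGB2HSV); m=cv2.inRange(hsv,(45,100,40),(85,255,255)); m[:, :330]=0;m[:160]=0;m[260:]=0
k=cv2.minAreaRect(max(cv2.findContours(m,0,1)[0],key=cv2.contourArea)); print(k); p=onz(t,k[0],.0825); print("pad top", p, "model",F(.025,.14,.017))
b=cv2.boxPoints(k); 
for i in range(4): d=onz(t,b[i],.0825)-onz(t,b[i-1],.0825); print(np.linalg.norm(d),np.degrees(np.arctan2(d[1],d[0])))
hsv=cv2.cvtColor(c["img"],cv2.COLOR_RGB2HSV); m=cv2.inRange(hsv,(45,100,40),(85,255,255))
k=cv2.minAreaRect(max(cv2.findContours(m,0,1)[0],key=cv2.contourArea)); print(k); p=onz(c,k[0],.0825); print("pad wrist", p)
```

```text
wrist ends [array([-0.009 ,  0.0209,  0.0964]), array([-0.0256, -0.0171,  0.0964])] len 0.04152963167760415 world dir -129.9787798464392 centre [ 0.5443 -0.0624  0.0964]
side ends [array([-0.0238, -0.0168,  0.0964]), array([-0.0036,  0.0205,  0.0964])] 0.04242901501471625 45.23848198207491 centre [ 0.5478 -0.0635  0.0964]
model [ 0.54522044 -0.06463241  0.09636481] tri (array([ 0.54603303, -0.06236196,  0.0954351 ]), np.float64(0.0032008171070150274))
{'time_s': np.float64(5.6), 'joints': array([ 0.2946,  0.3247, -0.3358,  1.8738,  0.1276,  0.9648, -1.9563]), 'position': array([ 0.4873, -0.0467,  0.2237]), 'tool_rot': array([-2.000e-04,  9.897e-01, -1.433e-01, -5.000e-04]), 'wrist_force': array([-0.4194, -0.295 , -0.4665]), 'finger_gap': np.float64(0.0427)}
((394.91717529296875, 228.1815185546875), (32.56199264526367, 32.33626174926758), 16.389541625976562)
pad top [ 0.60664845 -0.0816994   0.0825    ] model [ 0.60791606 -0.08308474  0.08299432]
0.04898349919442462 73.26868411513506
0.049132889635707805 -17.181283491470737
0.04921307659906881 -106.71557012395215
0.04914875231375002 162.5512170123589
((317.5, 59.5), (77.0, 71.0), 90.0)
pad wrist [ 0.6081705  -0.08088225  0.0825    ]
```

jog_arm(moves=[[-0.4, 1, 0, 0, 0, 0, 0.14], [-0.4, 2, -0.5, 0, 0, 0, 0.28], [-0.4, 3, -0.8, 0, 0, 0, 0.42], [-0.4, 4, -1.1, 0, 0, 0, 0.56], [-0.4, 5, -1.4, 0, 0, 0, 0.7], [-0.4, 5.8, -1.7, -2, 0, 0, 0.84], [-0.4, 5.8, -1.7, -5, 0, 0, 0.98], [-0.4, 5.8, -1.7, -8, 0, 0, 1.12], [-0.4, 5.8, -1.7, -10, 0, 0, 1.16], [-0.4, 5.8, -1.7, -10, 0, 0, 1.16], [-0.4, 5.8, -1.7, -10, 0, 0, 1.16]])

```text
time_s: 6.75
position: [0.5449, -0.0634, 0.1241]
tool_rot: [-0.001, 0.907, 0.422, -0.0]
wrist_force: [0.3, 0.1, 0.3]
finger_gap: 0.0258
```

Run:
```python
from h import *
c=cam("wrist"); cv2.imwrite("pics/w2.png",c["img"][:,:,::-1])
s=cam("side"); crop(s,220,160,420,360,3,"pics/side2.png"); st(); print(yaw()[1])
```

```text
{'time_s': np.float64(6.85), 'joints': array([ 0.4369,  0.5571, -0.5602,  1.8571,  0.3885,  0.8358, -1.0189]), 'position': array([ 0.5456, -0.0633,  0.1253]), 'tool_rot': array([4.000e-04, 9.065e-01, 4.221e-01, 8.000e-04]), 'wrist_force': array([ 0.3957, -0.8104,  0.9219]), 'finger_gap': np.float64(0.0258)}
49.93925922024085
```

View pics/w2.png

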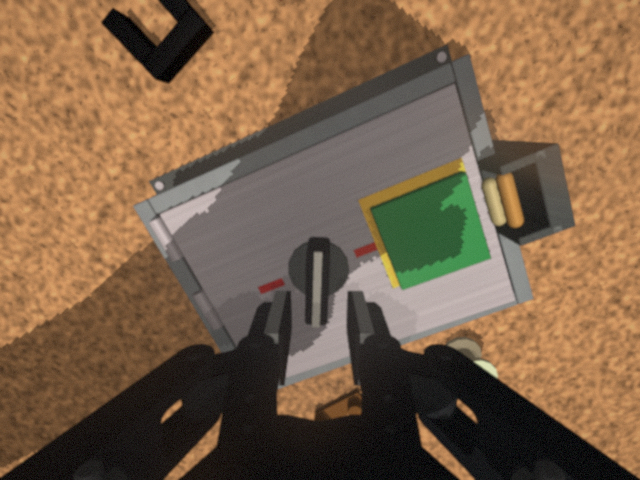

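View pics/side2.png

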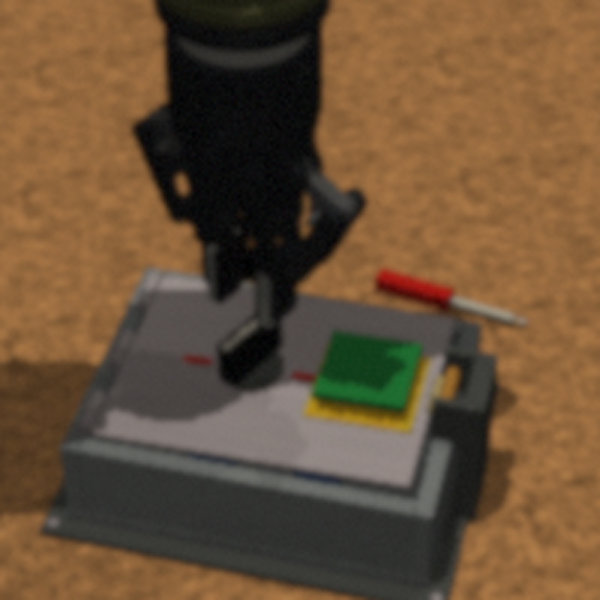

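jog_arm(moves=[[-0.4, 0, 0, -2, 0, 0, 0], [-0.4, 0, 0, -3.5, 0, 0, 0], [-0.4, 0, 0, -4, 0, 0, 0], [-0.4, 0, 0, -4, 0, 0, 0]])

```text
time_s: 7.25
position: [0.5449, -0.0634, 0.0847]
tool_rot: [0.0, 0.906, 0.423, 0.0]
wrist_force: [-0.2, -0.6, 0.1]
finger_gap: 0.0261
```

jog_arm(moves=[[-0.7, 0, 0, 0, 0, 0, 0], [-1, 0, 0, 0, 0, 0, 0], [-1, 0, 0, 0, 0, 0, 0], [-1, 0, 0, 0, 0, 0, 0], [-1, 0, 0, 0, 0, 0, 0]])

```text
time_s: 7.75
position: [0.5447, -0.063, 0.0846]
tool_rot: [-0.0, 0.906, 0.423, 0.0]
wrist_force: [-1.6, 3.7, 3.6]
finger_gap: 0.0107
```

Run:
```python
from h import *
c=cam("wrist"); crop(c,100,100,500,400,2,"pics/w3.png")
s=cam("side"); crop(s,220,160,420,360,3,"pics/side3.png"); st(); print(yaw()[1],robot.state()["wrist_torque"])
```

```text
{'time_s': np.float64(7.85), 'joints': array([ 0.4111,  0.609 , -0.526 ,  1.899 ,  0.4352,  0.7481, -1.0594]), 'position': array([ 0.5448, -0.063 ,  0.0845]), 'tool_rot': array([-1.000e-04,  9.062e-01,  4.228e-01,  2.000e-04]), 'wrist_force': array([-2.2398,  3.4326,  4.1658]), 'finger_gap': np.float64(0.0106)}
50.02644695233114 [ 0.69834963  0.58892759 -0.08330591]
```

View pics/w3.png

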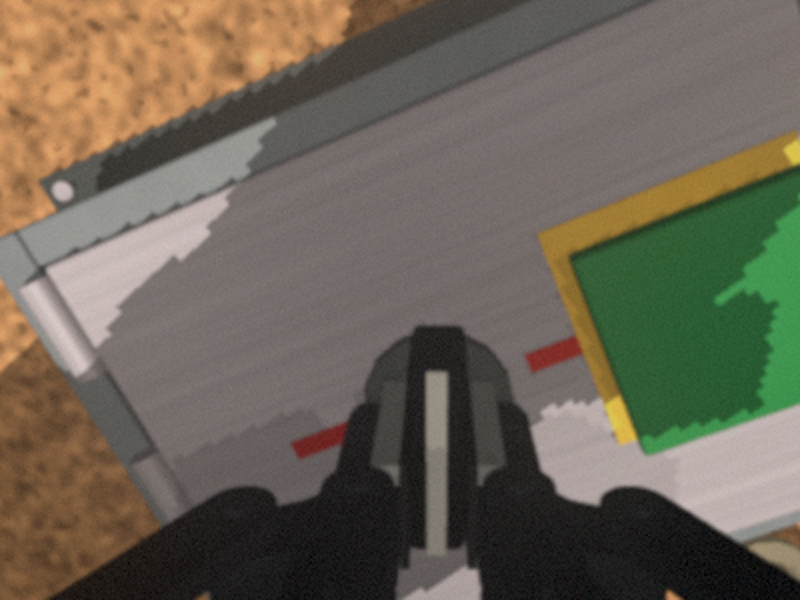

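View pics/side3.png

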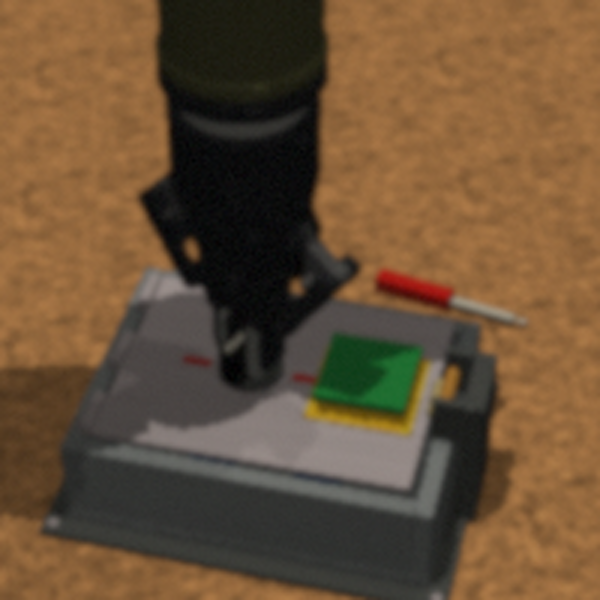

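jog_arm(moves=[[-1, 0, 0, 0, 0, 0, -0.1], [-1, 0, 0, 0, 0, 0, -0.2], [-1, 0, 0, 0, 0, 0, -0.3], [-1, 0, 0, 0, 0, 0, -0.4], [-1, 0, 0, 0, 0, 0, -0.4]])

```text
time_s: 8.35
position: [0.5445, -0.0626, 0.0844]
tool_rot: [-0.0, 0.972, 0.233, -0.0]
wrist_force: [-3.2, 3.9, 3.4]
finger_gap: 0.0106
```

jog_arm(moves=[[-1, 0, 0.05, 0, 0, 0, -0.1], [-1, 0, 0.05, 0, 0, 0, -0.2], [-1, 0, 0.05, 0, 0, 0, -0.3], [-1, 0, 0.05, 0, 0, 0, -0.4], [-1, 0, 0.05, 0, 0, 0, -0.5], [-1, 0, 0.05, 0, 0, 0, -0.6], [-1, 0, 0.05, 0, 0, 0, -0.7], [-1, 0, 0.05, 0, 0, 0, -0.77], [-1, 0, 0.05, 0, 0, 0, -0.77], [-1, 0, 0.05, 0, 0, 0, -0.77]])

```text
time_s: 9.35
position: [0.5445, -0.0618, 0.0843]
tool_rot: [-0.0, 0.989, -0.147, -0.0]
wrist_force: [-2.7, 6.1, 4.3]
finger_gap: 0.0105
```

Run:
```python
from h import *
c=cam("wrist"); crop(c,100,100,500,400,2,"pics/w4.png")
s=cam("side"); crop(s,220,160,420,360,3,"pics/side4.png"); st(); print(yaw()[1],robot.state()["wrist_torque"])
```

```text
{'time_s': np.float64(9.45), 'joints': array([ 0.1926,  0.5699, -0.1875,  1.9022,  0.158 ,  0.6842, -1.9544]), 'position': array([ 0.5445, -0.0618,  0.0843]), 'tool_rot': array([-5.000e-04,  9.891e-01, -1.469e-01, -4.000e-04]), 'wrist_force': array([-2.3943,  5.3757,  3.8542]), 'finger_gap': np.float64(0.0111)}
-16.898259336076958 [ 1.35992888  0.60338749 -0.02421514]
```

View pics/w4.png

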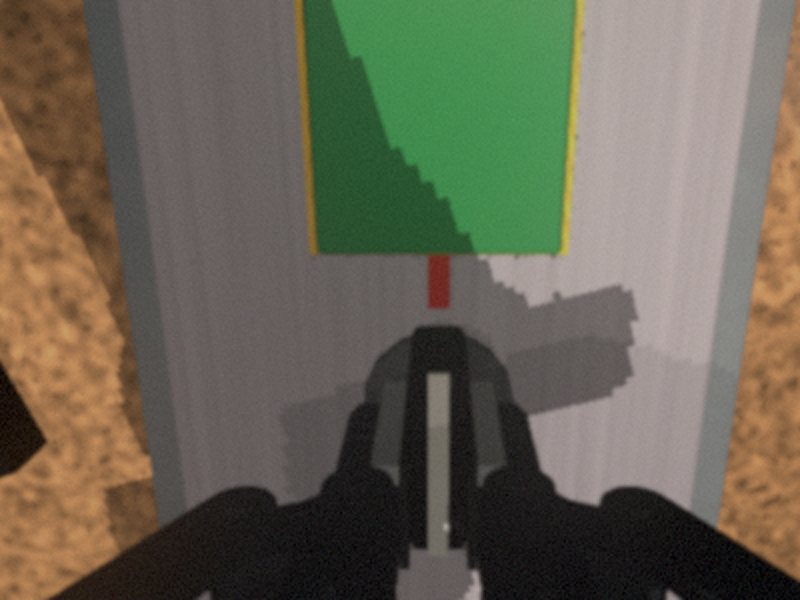

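View pics/side4.png

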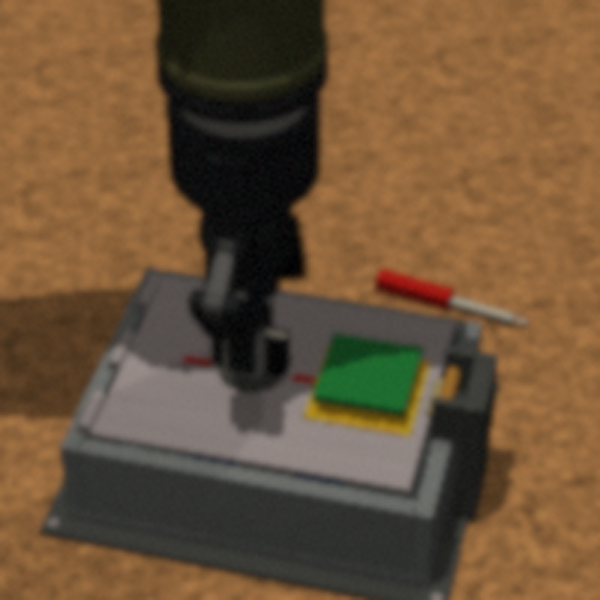

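jog_arm(moves=[[-0.6, 0, 0, 0, 0, 0, 0], [-0.3, 0, 0, 0, 0, 0, 0], [-0.3, 0, 0, 0, 0, 0, 0], [-0.3, 0, 0, 0, 0, 0, 0]])

```text
time_s: 9.85
position: [0.5449, -0.0635, 0.0843]
tool_rot: [0.0, 0.989, -0.148, 0.0]
wrist_force: [1.2, -0.4, -0.4]
finger_gap: 0.0298
```

jog_arm(moves=[[-0.3, 0, 0, 2, 0, 0, 0], [-0.3, 0, 0, 5, 0, 0, 0], [-1, -2, 0.6, 9, 0, 0, 0], [-1, -4, 1.2, 12, 0, 0, 0], [-1, -5, 1.5, 13, 0, 0, 0], [-1, -5, 1.5, 13, 0, 0, 0]])

```text
time_s: 10.45
position: [0.4945, -0.0479, 0.2157]
tool_rot: [0.0, 0.989, -0.148, 0.001]
wrist_force: [0.4, 0.8, -0.0]
finger_gap: -0.0004
```

Run:
```python
from h import *
c=cam("wrist"); cv2.imwrite("pics/w5.png",c["img"][:,:,::-1]); slot(c,name="pics/w5z.png"); print(slot(c)[1:3])
s=cam("side"); crop(s,220,180,420,380,3,"pics/side5.png"); st()
```

```text
(np.int64(276), np.int64(122))
{'time_s': np.float64(10.55), 'joints': array([ 0.2144,  0.3398, -0.2271,  1.8729,  0.0934,  0.9391, -1.9236]), 'position': array([ 0.4949, -0.0483,  0.2137]), 'tool_rot': array([ 1.000e-04,  9.890e-01, -1.482e-01,  0.000e+00]), 'wrist_force': array([ 0.8206, -0.609 , -0.4356]), 'finger_gap': np.float64(-0.0002)}
```

View pics/w5.png

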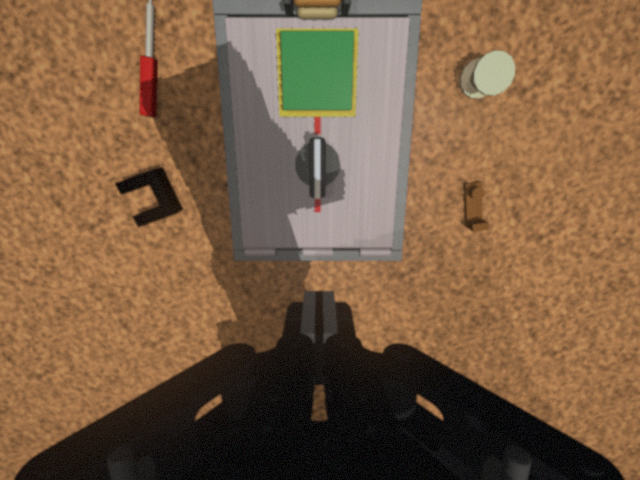

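View pics/side5.png

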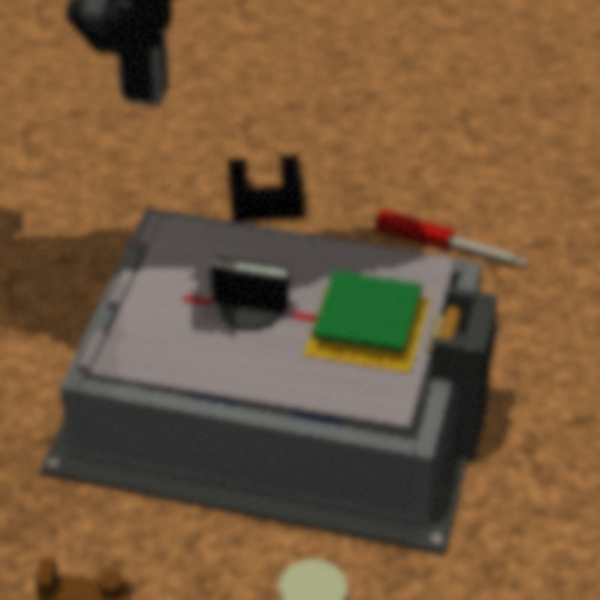

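jog_arm(moves=[[-1, 4, -1.2, 0, 0, 0, 0], [-1, 8, -2.4, -2, 0, 0, 0], [-1, 11.2, -3.4, -5, 0, 0, 0], [-1, 11.2, -3.4, -9, 0, 0, 0], [-1, 11.2, -3.4, -11.5, 0, 0, 0], [-1, 11.2, -3.4, -12.5, 0, 0, 0], [-1, 11.2, -3.4, -12.9, 0, 0, 0], [-1, 11.2, -3.4, -12.9, 0, 0, 0], [-1, 11.2, -3.4, -12.9, 0, 0, 0]])

```text
time_s: 11.45
position: [0.6055, -0.0824, 0.0851]
tool_rot: [0.0, 0.989, -0.148, -0.002]
wrist_force: [-5.6, -0.3, 7.6]
finger_gap: 0.0001
```

jog_arm(moves=[[-1, -0.1, 0, -0.05, 0, 0, 0], [-1, -0.15, 0, -0.1, 0, 0, 0], [-1, -0.15, 0, -0.1, 0, 0, 0], [-1, -0.15, 0, -0.1, 0, 0, 0], [-1, -0.15, 0, -0.1, 0, 0, 0]])

```text
time_s: 11.95
position: [0.6054, -0.0824, 0.0849]
tool_rot: [0.0, 0.989, -0.148, 0.0]
wrist_force: [-2.3, 0.2, 7.6]
finger_gap: 0.0
```

Run:
```python
from h import *
s=cam("side"); crop(s,200,180,440,400,2.7,"pics/side6.png"); 
c=cam("top"); crop(c,250,150,510,360,3,"pics/top6.png"); st()
for i in range(4):
    capture("side"); print(robot.state()["wrist_force"].round(2))
print(L(robot.state()["position"]-[0,0,.011]))
```

```text
{'time_s': np.float64(12.05), 'joints': array([ 0.2099,  0.6432, -0.1864,  1.7318,  0.1592,  0.7812, -1.9216]), 'position': array([ 0.6054, -0.0824,  0.0849]), 'tool_rot': array([ 3.000e-04,  9.890e-01, -1.482e-01,  1.000e-04]), 'wrist_force': array([-2.1899, -1.2556,  7.9332]), 'finger_gap': np.float64(-0.0)}
[-3.4  -0.75  8.06]
[-1.97  0.58  7.76]
[-2.86 -0.11  7.79]
[-3.05  0.04  7.63]
[ 4.69354718e-02 -4.63228317e-05  7.39087259e-02]
```

View pics/side6.png

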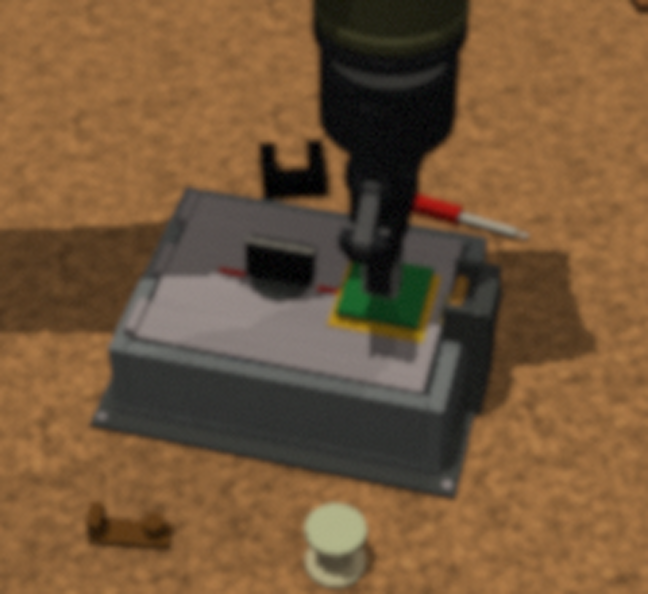

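View pics/top6.png

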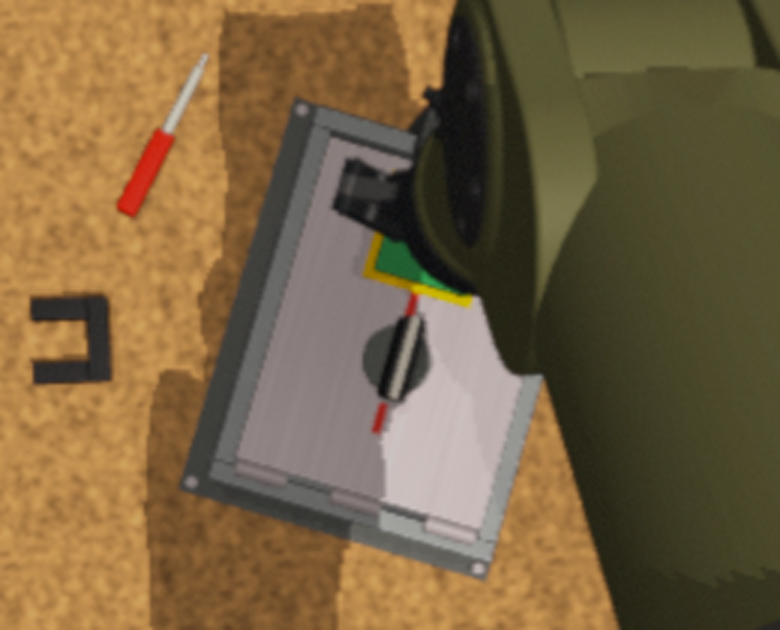

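jog_arm(moves=[[-1, -0.05, 0, -0.1, 0, 0, 0], [-1, -0.1, 0, -0.15, 0, 0, 0], [-1, -0.1, 0, -0.15, 0, 0, 0], [-1, -0.1, 0, -0.15, 0, 0, 0], [-1, -0.1, 0, -0.15, 0, 0, 0]])

```text
time_s: 12.75
position: [0.6054, -0.0824, 0.084]
tool_rot: [0.0, 0.989, -0.148, 0.001]
wrist_force: [-1.2, 1.1, 9.5]
finger_gap: -0.0
```

Run:
```python
from h import *
for i in range(6):
    s=cam("side"); print(robot.state()["wrist_force"].round(2))
crop(s,220,180,420,380,3,"pics/side7.png"); st()
```

```text
[-0.99 -1.08  9.71]
[-1.16 -1.35  9.82]
[-1.74 -1.03  8.83]
[-1.55 -0.5   9.92]
[-0.7  -0.9  10.48]
[-1.05  0.11  9.42]
{'time_s': np.float64(13.05), 'joints': array([ 0.2099,  0.6434, -0.1861,  1.7348,  0.1598,  0.7758, -1.9222]), 'position': array([ 0.6054, -0.0824,  0.084 ]), 'tool_rot': array([ 1.000e-04,  9.890e-01, -1.482e-01,  1.200e-03]), 'wrist_force': array([-1.0481,  0.109 ,  9.4204]), 'finger_gap': np.float64(-0.0001)}
```

View pics/side7.png

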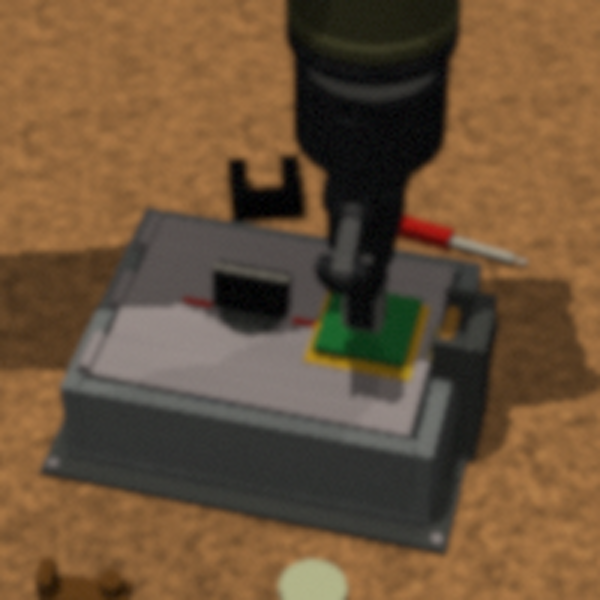

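Steady push of about 9.7 N, the flap looks flat with no gap, the slot is in line with the marks and the bystanders are where they were. I'm handing it in.

Run:
```python
from h import *
print(ticket.finish_job())
```

```text
the job is handed in; nothing more can be done
None
```

The job is handed in at about 13 s of the 70 s allowed. I pushed the flap shut by its green pad until it stayed down under the catch. Then I gripped the fastener and turned it clockwise by 1.17 rad, from about 0.40 to about 1.57 rad. Last, I pressed the pad with shut fingers and finished holding it there.

**Last checks before hand-in:**
- **Push:** the wrist force read 9 to 10.5 N upward, with about 1 to 2 N sideways left over. This is the wrist reading; I have no direct reading of the force on the pad itself.
- **Flap:** the side view showed it flat with no visible gap. I did not measure its angle.
- **Fastener:** the slot lined up with both red marks in the wrist view after release, and still did in the top view during the press.
- **Bystanders:** the arm never went near any of them. Every one visible in the pictures looked unmoved, judged by eye. In the last top view the arm hid the bobbin and latch, but the side view at that stage showed both in place.

**Disagreements:** the wrist camera put the red marks about 3 mm to one side of my fitted well, and the pad and marks gave a well angle about 0.6° different from the fit. For the fastener I therefore used an average of the two cameras for its centre and the wrist view for its angle. No check failed.

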